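Return a used tasting jar through the paddle-lift box

TASK

Pick the jar that lies on its side out of the tray and lay it crosswise in the chute of the returns box so that it rolls down and stops against the closed lid. Then press the box's paddle right down, working the lid by the paddle only, and keep it down until the jar has dropped inside; then ease the paddle slowly back up, taking two seconds or so, so that the lid comes down gently and shuts fully. Do not knock over the two cups on the tray.

Things in the scene. Friction and masses are not known exactly. Their poses are not given: they have to be found in the camera images.
- jar_center (a point): Centre (on the axis, half-way along) of the used jar: a smooth closed white cylinder with a black screw cap, 50 mm in diameter and 76 mm long, about 0.12 kg, lying on its side on the tray; its own x axis runs along the jar (towards the cap). It rolls freely; its centre is 25 mm above what it lies on. It is the only thing lying on the tray.
- station: White returns box, fixed; origin at the centre of its underside, z up. 170 mm (x) by 180 mm (y), 185 mm tall, floor inside about 65 mm up. Its paddle sticks out on the -x side at y = 0; an aluminium chute leads down into it from the +y side, through an opening 88 mm wide closed by the lid's flap. A jar that has dropped in has its centre 85 to 100 mm above the table.
- chute_foot (a point): Middle of the chute floor's low end, at the box's opening (0, 92, 118 mm from the box's origin). The straight chute, 88 mm wide between its side walls, rises from here along the box's +y at 0.28 rad for 170 mm; side walls and upper end wall stand 28 mm above its floor. A jar lying across it (along the box's x) stops against the shut flap with its centre near 0, 117, 150 mm from the box's origin.
- chute_load (a point): Fixed point of the chute where the jar's centre is when the jar lies on the middle of the chute floor, along the x axis of the box (offset from the box's origin: 0, 162, 164 mm). A jar let go here, or up to 10 mm higher, rolls about 50 mm down to the flap.
- paddle_top (a point): Centre of the upper face of the paddle, a level dark steel plate 80 by 80 mm with low ribs, in front of the box: 67 mm above the table at rest, 165 mm out from the box's origin along -x, 80 mm from the box's front face. This point moves with the paddle: it is 115 mm from the paddle's hinge (a line parallel to the box's y axis, 60 mm above the table) and goes down 36 mm in all.
- paddle (a joint): Angle of the paddle: 0 at rest (up), 0.32 rad fully down. A spring and the lid push it back up: pressing at its centre takes about 4 N at first and 8 N fully down. Let go, it flies back and the lid slams.
- lid (a joint): Lid angle: 0 shut, about 0.96 rad fully up; always three times the paddle's. Clear lid with a grey rim, hinged along the box's -y top edge; a grey flap hangs 65 mm down from its free +y edge and shuts the opening. The jar passes under the flap from about 0.4 rad. Gentle means closing slower than 1.5 rad/s throughout.
- lid_edge (a point): Top of the lid at the middle of its free (+y) edge, 191 mm above the table when shut; moves with the lid, 176 mm from its hinge.
- cup_a_mid (a point): Centre, half-way up, of a small white tasting cup standing on the tray: 64 mm across the rim, 66 mm tall; its z axis points up.
- cup_b_mid (a point): Centre, half-way up, of the other, identical cup standing on the tray.
- tray: Grey serving tray 270 by 280 mm, fixed, rim 14 mm high, floor 6 mm thick; origin at the centre of its underside. The jar and the two cups stand on it in three places 130 mm apart, in any order.
Mind the look-alikes: they are no part of the job. What is shaped like the part that bears jar_center but orange or yellow is not meant.

How it is judged:
By the outcome, as a careful person would: the job done as asked, in the order asked, and still so for the second after the job is handed in, with the robot touching nothing.
It also fails if it takes over 58 s, if anything falls off the work surface, if the arm or the gripper's body presses on something with over 40 N, if the wrist force passes 120 N, or if a joint passes its speed limit or range.

ROBOT

A 6-joint arm with a two-finger parallel gripper is mounted at the origin on the work surface. World frame = base frame: x ahead of the robot, y to its left, z up, the work surface at z = 0. Lengths are in mm, angles in rad, forces in N, time in s.
With the tool pointing down it reaches from about 325 to 875 mm from the base axis. Payload 4.4 kg.
Tool frame: the origin (TCP) lies on the centre line of the jaws, within the pads' length; the fingertips stand 8 mm ahead of it and the grasp point (between the pads) lies 11 mm behind it; z points along the fingers, y is the direction in which the jaws open and shut (so a half turn about z gives the same grasp; the last joint's range is limited). The gripper opens to 85 mm and grips with 20 to 120 N. Pads are 22 mm wide; open, the fingers measure 114 mm over their backs; the gripper's body (76 mm by 85 mm) begins 54 mm behind the grasp point. The pads swing forward as they close: fully open they stand 13 mm farther back than shut.
Start: joints at [1.159, 0.207, 1.542, -0, 1.393, -0.15], TCP at [148.831, 555.407, 239.282] pointing down, gripper open.
Joint ranges: [-2.73, 2.73], [-0.86, 2.22], [0.23, 2.46], [-1.11, 4.25], [0.08, 2.63], [-2.82, 2.82]. Speed limits (rad/s): [2.79, 2.79, 3.14, 3.14, 3.14, 3.14].

INTERFACE

Orientations are given as a unit quaternion [w, x, y, z].
In Python, from workcell import get_state, read_camera, sign_off gives the robot as it stands.
- The arm moves only by the tool drive_tool, never from a script. Its argument "targets" is a list of rows, each a list of 3 entries, a list of its own where there are three numbers: the shift along the world's x, y, z in cm, then the turn, a rotation vector about the world's x, y, z in degrees, then the opening, from 0 (shut) to 1 (fully open). In form: [[[x, y, z], [wx, wy, wz], claw], ...]. A call has exactly 10 rows; each row is the pose to reach, as a shift and turn from the pose measured when the call began; what a row does not reach only later rows make up. A row lasts 1/10 s, in which the tool goes at most 50 mm and 8.59 degrees, less where a joint would pass 70% of its speed; a pose out of reach is approached as far as the arm can. A call with a gripper value outside its range is refused whole. The fingers move at their own pace and stop on an object; "force" is the grip in N (left out, the last holds). Time passes only in rows, so rows that repeat a pose let the fingers close, or fill a call up. It gives the time, the measured TCP pose, the force and the opening at its end, in the units of the state.
- get_state(): the state, without advancing time (a new reading comes with each control period).
- read_camera(name): name is "side" or "top" or "wrist"; returns a dict with "color" (420x560x3 uint8, red, green, blue), "camera_matrix" (3x3 intrinsics, pixels), "origin" and "orientation" of the camera in the world. Camera axes: x right, y down, z forward; pixel columns grow to the right and rows downward; lengths in mm; the calibration is good to about 2 mm. A picture is of the moment at which its call begins. There is no depth.
- sign_off(): hands the job in, once; it reports no verdict.
The state is a dict: "clock": time; "q": joint angles; "qd": joint speeds; "effort": joint torques, N m; "tool_pos": TCP position; "tcp_rot": TCP orientation; "force": force on the tool from outside, world axes, zero at the start; "ft_torque": the same for the moment, N m; "width": finger opening in mm.
Only numpy, scipy, OpenCV 4.12 (cv2) and the standard library are available. Lean on these libraries where they do the work, as an engineer would, in place of code of your own. Each camera call takes 0.05 s, during which the arm holds its last target. There are 200 camera calls.

## Working session

There is one attempt and no reset: what is moved stays moved. The work goes in short steps, Python scripts to look and compute and a tool call to move; the robot and the scene stay as the last step left them, time stands still between calls to the robot, and variables do not carry over. Pictures are saved under pics/ and viewed, about 8 in all and at most 12, crops included, and the job is handed in when it is done.

Besides the shell and the picture viewer there is one more tool, called after "Emit:" as name(argument=value, ...) on one line, values as JSON. drive_tool: Moves the arm, as the interface text tells. Its arguments: {"type":"object","properties":{"targets":{"type":"array","items":{"type":"array"}},"force":{"type":"number"}},"required":["targets"]}

```bash
mkdir -p pics; python3 - <<'E'
from workcell import get_state, read_camera
import cv2,pickle,numpy as np
print(get_state())
d={}
for n in("side","top","wrist"):
    r=read_camera(n);d[n]=r
    print(n,r["camera_matrix"],r["origin"],r["orientation"])
    cv2.imwrite(f"pics/{n}0.png",r["color"][:,:,::-1])
pickle.dump(d,open("c0.pkl","wb"))
E
```

```text
{'clock': 0.0, 'q': array([ 1.15850591e+00,  2.07417040e-01,  1.54298110e+00, -2.30723143e-05,
        1.39352970e+00, -1.50513963e-01]), 'qd': array([ 1.46744204e-03, -9.34776444e-04,  1.35973620e-03, -5.48642141e-05,
        1.47897732e-03,  4.79217886e-04]), 'effort': array([-5.23796316e-04, -3.83030534e+01, -2.91594422e+01, -3.42888216e-04,
        1.08087357e-02,  1.02795664e-05]), 'tool_pos': array([148.52568766, 554.69959367, 238.1145743 ]), 'tcp_rot': array([-3.13337100e-04,  1.30512705e-01,  9.91445949e-01, -1.12481914e-03]), 'force': array([-0.52573413,  0.48686066,  0.1152594 ]), 'ft_torque': array([-0.01185797,  0.00641479, -0.00558665]), 'width': 85.4899998735391}
side [[438.1721824    0.         285.92395169]
 [  0.         438.1721824  203.31491101]
 [  0.           0.           1.        ]] [-184.48604417 -559.97529219  712.86760867] [-0.43543899  0.80994392 -0.34883795  0.18081985]
top [[475.07707101   0.         281.71102648]
 [  0.         475.07707101 210.58521109]
 [  0.           0.           1.        ]] [ 241.25999304   60.83344636 1179.84267217] [-0.08382699  0.71013296 -0.69474097  0.07758344]
wrist [[333.20985813   0.         277.19633598]
 [  0.         333.20985813 202.80837478]
 [  0.           0.           1.        ]] [ 76.71698808 574.06673787 372.68555771] [0.11618687 0.7849058  0.60233534 0.08726754]
```

View pics/top0.png

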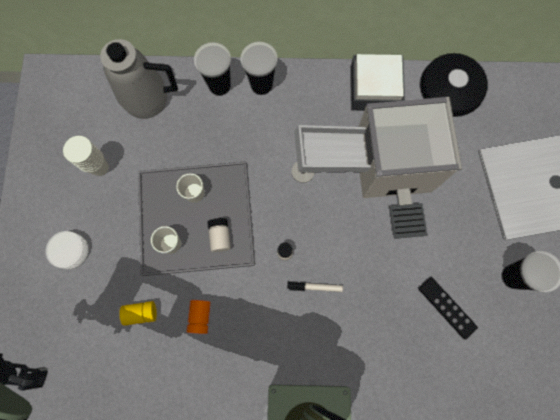

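View pics/side0.png

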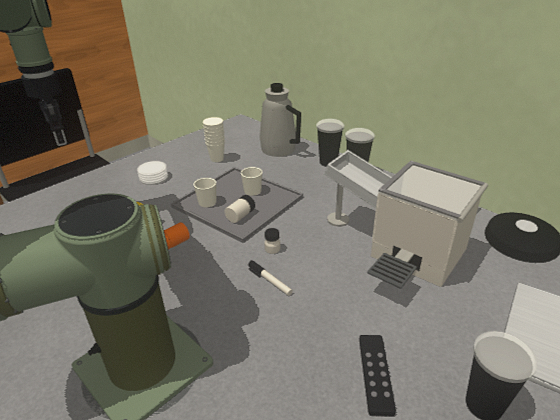

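The top view shows the tray with the jar at (218,234), cap up at (218,222), cups at (190,187) and (165,240). The box is at (410,145), the chute to its left at (335,150) and the paddle at (407,220). The orange and yellow jars, off the tray at the lower left, are look-alikes.

```bash
cat > h.py <<'E'
import numpy as np,cv2
from scipy.spatial.transform import Rotation as R
def ray(c,px):
    px=np.atleast_2d(px).astype(float)
    d=np.c_[px,np.ones(len(px))]@np.linalg.inv(c["camera_matrix"]).T
    q=np.array(c["orientation"]);return np.array(c["origin"]),R.from_quat(q[[1,2,3,0]]).apply(d)
def plane(c,px,z):
    o,d=ray(c,px);return o+d*((z-o[2])/d[:,2])[:,None]
def proj(c,P):
    q=np.array(c["orientation"]);p=R.from_quat(q[[1,2,3,0]]).inv().apply(np.atleast_2d(P)-c["origin"])@c["camera_matrix"].T
    return p[:,:2]/p[:,2:]
E
python3 - <<'E'
import pickle,cv2,numpy as np
from h import *
d=pickle.load(open("c0.pkl","rb"));t=d["top"];im=t["color"]
A=cv2.resize(im[155:280,130:260],None,fx=3,fy=3,interpolation=cv2.INTER_CUBIC)
B=cv2.resize(im[90:245,290:465],None,fx=2.3,fy=2.3,interpolation=cv2.INTER_CUBIC)
h=max(len(A),len(B));p=lambda a:cv2.copyMakeBorder(a,0,h-len(a),0,0,0)
cv2.imwrite("pics/crop.png",np.hstack([p(A),p(B)])[:,:,::-1])
g=im.max(2).astype(int)
def comps(mask,x0,y0,x1,y1,z,name,amin=30):
    m=np.zeros(g.shape,np.uint8);m[y0:y1,x0:x1]=mask[y0:y1,x0:x1]
    for c in cv2.findContours(m,0,1)[0]:
        if cv2.contourArea(c)>amin:
            r=cv2.minAreaRect(c);b=cv2.boxPoints(r)
            print(name,cv2.contourArea(c),np.round(r[0],1),np.round(plane(t,[r[0]],z)[0],1),np.round(plane(t,b,z)[:,:2]).tolist())
comps(g<75,385,200,435,245,67,"paddle")
comps(g<55,200,205,240,255,31,"cap",20)
comps(g>140,200,205,240,255,31,"jarwhite")
comps(g>140,170,170,210,205,72,"cupA")
comps(g>140,145,220,185,260,72,"cupB")
E
```

```text
paddle 783.0 [407. 220.] [ 483.5 -226.2   67. ] [[520.0, -184.0], [521.0, -271.0], [448.0, -267.0], [446.0, -182.0]]
cap 109.0 [217.3 222.1] [476.1 232.5  31. ] [[483.0, 258.0], [489.0, 210.0], [469.0, 207.0], [463.0, 255.0]]
jarwhite 365.0 [218.2 237.7] [437.2 228.4  31. ] [[464.0, 254.0], [469.0, 211.0], [410.0, 203.0], [406.0, 246.0]]
cupA 516.5 [189.  185.5] [556.8 300.   72. ] [[588.0, 334.0], [589.0, 270.0], [526.0, 267.0], [525.0, 329.0]]
cupB 557.5 [163.7 239.1] [424.  351.1  72. ] [[408.0, 392.0], [467.0, 368.0], [440.0, 310.0], [381.0, 334.0]]
```

View pics/crop.png

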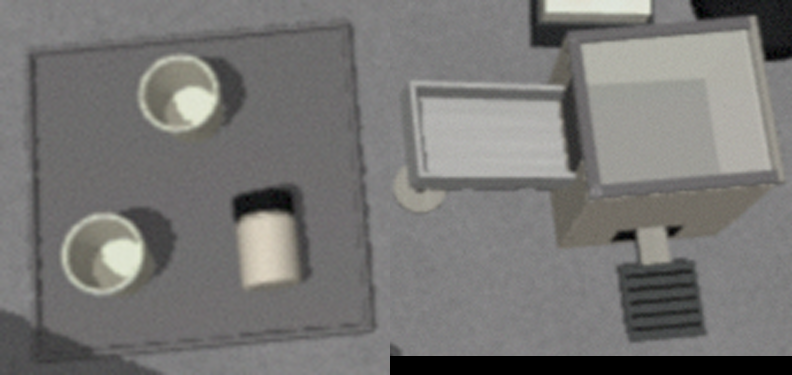

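The crop shows the jar's cap end at about (264,190) and its base at (272,287). The cups' rim centres are at (179,93) and (104,253). The lid rim corners are at (565,38), (755,17), (782,180) and (592,193). The chute walls' upper end is at (403,85) to (413,190).

```bash
python3 - <<'E'
import pickle
from h import *
d=pickle.load(open("c0.pkl","rb"));t=d["top"]
a=lambda L:np.array(L)/3+[130,155]
b=lambda L:(np.array(L)-[390,0])/2.3+[290,90]
P=lambda n,px,z:print(n,np.round(plane(t,px,z),1).tolist())
P("tray",a([(32,52),(350,24),(373,328),(40,358)]),14)
P("lid",b([(565,38),(755,17),(782,180),(592,193)]),191)
P("jar cap,base",a([(264,190),(272,287)]),31)
P("jar sides L R",a([(233,215),(295,210),(241,285),(300,283)]),31)
P("cups",a([(179,93),(104,253)]),72)
P("pad",b([(617,264),(692,258),(705,333),(629,341)]),67)
P("chute upper outer",b([(403,83),(412,191)]),118+170*.276+28)
im=d["side"]["color"]
A=cv2.resize(im[130:320,310:500],None,fx=3,fy=3,interpolation=cv2.INTER_CUBIC)
cv2.imwrite("pics/c2.png",A[:,:,::-1])
# fit: paddle/lid -> yaw, origin
L=plane(t,b([(565,38),(755,17),(782,180),(592,193)]),191)[:,:2]
pc=np.array(plane(t,[[407,220.]],67)[0,:2])
print("lid ctr",L.mean(0))
v=L.mean(0)-pc;print("yaw",np.arctan2(v[1],v[0]),np.hypot(*v))
for i in((3,0),(2,1)):
    v=L[i[1]]-L[i[0]];print("lid edge yaw",np.arctan2(v[1],v[0]),np.hypot(*v))
for i in((1,0),(2,3)):
    v=L[i[1]]-L[i[0]];print("lid y edge yaw",np.arctan2(v[1],v[0])-np.pi/2,np.hypot(*v))
E
```

```text
tray [[605.9, 439.4, 14.0], [636.8, 167.6, 14.0], [375.7, 138.5, 14.0], [345.2, 409.3, 14.0]]
lid [[715.7, -112.1, 191.0], [741.7, -298.7, 191.0], [574.2, -314.6, 191.0], [557.6, -134.7, 191.0]]
jar cap,base [[485.6, 231.4, 31.0], [405.2, 220.6, 31.0]]
jar sides L R [[464.1, 255.7, 31.0], [469.3, 205.0, 31.0], [406.3, 245.9, 31.0], [409.0, 198.0, 31.0]]
cups [[555.6, 298.3, 72.0], [423.5, 348.8, 72.0]]
pad [[520.1, -183.6, 67.0], [528.2, -262.3, 67.0], [448.6, -272.1, 67.0], [438.6, -193.6, 67.0]]
chute upper outer [[664.6, 45.6, 192.9], [555.5, 35.4, 192.9]]
lid ctr [ 647.3105366  -215.02084333]
yaw 0.06826331005759854 164.1921735303433
lid edge yaw 0.14257257006040333 159.68278687869872
lid edge yaw 0.09495068477611666 168.20687855016237
lid y edge yaw 0.13827624596637 188.4123373933885
lid y edge yaw 0.09193571013462942 180.6348298235909
```

View pics/c2.png

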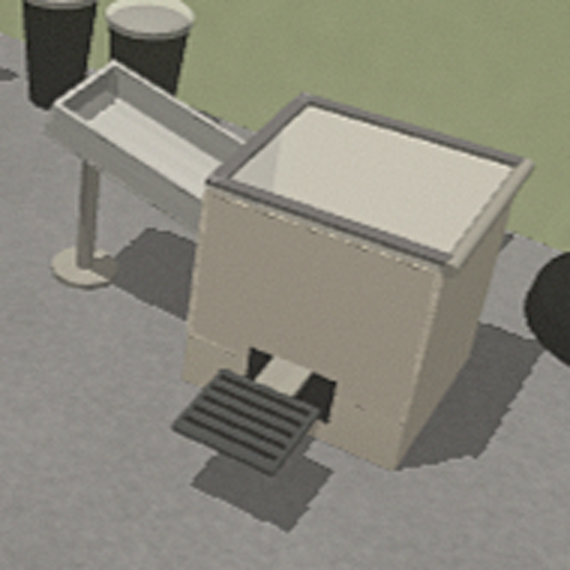

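The side crop agrees with the top view: lid shut, chute upper corners at (52,105) and (115,62), paddle at (250,420). I'll move above the jar now.

Emit:
drive_tool(targets=[[[3, -3.3, 0], [0, 0, 3], 1], [[6, -6.6, 0], [0, 0, 6], 1], [[9, -9.9, -1], [0, 0, 9], 1], [[12, -13.2, -2], [0, 0, 12], 1], [[15, -16.5, -3], [0, 0, 15], 1], [[18, -19.8, -4], [0, 0, 18], 1], [[21, -23.1, -5.5], [0, 0, 21], 1], [[24, -26.4, -7], [0, 0, 22.5], 1], [[27, -29.6, -8], [0, 0, 22.5], 1], [[29.7, -32.8, -9], [0, 0, 22.5], 1]], force=30)

```text
clock: 1.15
tool_pos: [446.4, 225.2, 147.6]
tcp_rot: [-0.0, -0.065, 0.998, -0.001]
force: [0.4, 1.4, 0.1]
width: 85.6
```

```bash
python3 - <<'E'
from workcell import get_state, read_camera
from h import *
import pickle
s=get_state();print(s["clock"],s["tool_pos"],s["tcp_rot"],s["q"])
w=read_camera("wrist");pickle.dump(w,open("w1.pkl","wb"))
print(w["origin"])
d=pickle.load(open("c0.pkl","rb"))
o1=d["top"];o2=d["side"]
b=lambda L:(np.array(L)-[390,0])/2.3+[290,90]
c=lambda L:np.array(L)/3+[310,130]
def tri(p,q):
    a,u=ray(o1,p);b_,v=ray(o2,q);u=u[0];v=v[0]
    k=np.linalg.lstsq(np.c_[u,-v],b_-a,rcond=None)[0]
    return np.round((a+k[0]*u+b_+k[1]*v)/2,1),np.round(np.linalg.norm(a+k[0]*u-b_-k[1]*v),1)
for n,p,q in(("ch -x",(412,191),(52,105)),("ch +x",(403,83),(115,62)),("lid -x+y",(592,193),(208,182)),("lid +x+y",(565,38),(305,97)),("+x-y",(755,17),(533,163)),("-x-y",(782,180),(452,265))):
    print(n,tri(b([p]),c([q])))
print("pads side",np.round(plane(o2,c([(228,372),(320,412),(272,472),(175,425)]),67),1).tolist())
im=w["color"];cv2.imwrite("pics/w1.png",im[:,:,::-1])
E
```

```text
1.15 [446.43649069 225.22393047 147.64057888] [-2.36789469e-04 -6.52261466e-02  9.97870078e-01 -8.95185348e-04] [ 2.95003232e-01  1.47126594e-01  1.81406441e+00 -1.76792918e-03
  1.18127103e+00 -1.40566604e+00]
[372.6974377  216.07013743 282.14798468]
ch -x (array([561.8,  30.4, 190.4]), np.float64(14.1))
ch +x (array([670.4,  43.2, 185.4]), np.float64(6.7))
lid -x+y (array([ 556.8, -133.8,  190.6]), np.float64(2.8))
lid +x+y (array([ 719.3, -115. ,  188.9]), np.float64(6.7))
+x-y (array([ 741.5, -298.7,  191.9]), np.float64(0.7))
-x-y (array([ 573.7, -314.1,  193.1]), np.float64(0.5))
pads side [[514.1, -194.1, 67.0], [521.5, -267.0, 67.0], [445.1, -274.1, 67.0], [438.8, -198.6, 67.0]]
```

View pics/w1.png

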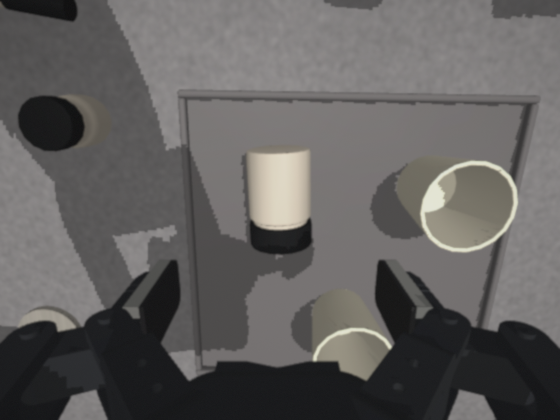

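The wrist view shows the jar with its base at row 147, cap end at row 251, and sides at columns 248 and 310. The cups are well clear of the fingers.

```bash
python3 - <<'E'
from h import *
import pickle
w=pickle.load(open("w1.pkl","rb"))
print("base z6",plane(w,[(279,145)],6),"base z31",plane(w,[(279,149)],31),"cap z56",plane(w,[(281,251)],56))
print("sides",plane(w,[(248,175),(310,175),(250,235),(312,235)],31).round(1))
E
```

```text
base z6 [[405.41096976 221.02684014   6.        ]] base z31 [[405.40252275 220.96933653  31.        ]] cap z56 [[476.51504107 231.82792489  56.        ]]
sides [[428.2 200.   31. ]
 [422.  247.2  31. ]
 [477.3 206.8  31. ]
 [470.7 256.6  31. ]]
```

Emit:
drive_tool(targets=[[[-0.3, 0.1, -2], [0, 0, 0.5], 1], [[-0.3, 0.1, -5], [0, 0, 0.5], 1], [[-0.3, 0.1, -8], [0, 0, 0.5], 1], [[-0.3, 0.1, -10], [0, 0, 0.5], 1], [[-0.3, 0.1, -11.5], [0, 0, 0.5], 1], [[-0.3, 0.1, -12.1], [0, 0, 0.5], 1], [[-0.3, 0.1, -12.1], [0, 0, 0.5], 1], [[-0.3, 0.1, -12.1], [0, 0, 0.5], 0], [[-0.3, 0.1, -12.1], [0, 0, 0.5], 0], [[-0.3, 0.1, -12.1], [0, 0, 0.5], 0]], force=30)

```text
clock: 2.2
tool_pos: [447.7, 221.9, 26.8]
tcp_rot: [0.002, -0.068, 0.998, -0.003]
force: [-0.6, 0.5, 2.5]
width: 49.1
```

Emit:
drive_tool(targets=[[[0, 0, 0], [0, 0, 0], 0], [[0, 0, 0], [0, 0, 0], 0], [[0, 0, 0], [0, 0, 0], 0], [[0, 0, 0], [0, 0, 0], 0], [[0, 0, 2], [0, 0, 0], 0], [[0, 0, 5], [0, 0, 0], 0], [[0, 0, 9], [0, 0, 0], 0], [[0, 0, 13], [0, 0, 0], 0], [[0, 0, 17], [0, 0, 0], 0], [[0, 0, 21], [0, 0, 0], 0]], force=30)

```text
clock: 3.2
tool_pos: [447.2, 221.7, 238.1]
tcp_rot: [0.001, -0.068, 0.998, -0.003]
force: [1.3, 0.2, -0.3]
width: 49.0
```

Emit:
drive_tool(targets=[[[1.5, -1.5, 1], [0, 0, 0], 0], [[4, -4.5, 2], [0, 0, 0], 0], [[7, -8, 3], [0, 0, 0], 0], [[10, -11.5, 4], [0, 0, 0], 0], [[13, -15, 5], [0, 0, 0], 0], [[16, -18.5, 5], [0, 0, 0], 0], [[19, -22, 5], [0, 0, 0], 0], [[22, -25, 5], [0, 0, 0], 0], [[24, -27, 5], [0, 0, 0], 0], [[24, -27, 5], [0, 0, 0], 0]])

```text
clock: 4.2
tool_pos: [688.6, -52.0, 286.1]
tcp_rot: [0.001, -0.066, 0.998, -0.003]
force: [0.3, -0.2, -0.4]
width: 49.2
```

```bash
python3 - <<'E'
from workcell import get_state, read_camera
import pickle,cv2
for i in range(2):
    w=read_camera("wrist");s=get_state();print(s["clock"],s["tool_pos"],s["tcp_rot"],s["force"],s["width"],w["origin"])
pickle.dump(w,open("w2.pkl","wb"))
cv2.imwrite("pics/w2.png",w["color"][:,:,::-1])
E
```

```text
4.25 [687.44522592 -49.96629655 286.32256659] [ 1.78189607e-04 -6.63770481e-02  9.97791000e-01 -2.67879100e-03] [ 0.0426313   0.0716765  -0.52647052] 48.839738197260665 [614.54074211 -60.559957   420.47220905]
4.3 [686.81175824 -48.61176256 286.75319658] [ 1.59713721e-04 -6.71448921e-02  9.97740114e-01 -2.49054802e-03] [-0.92116495 -0.0581713  -0.43590035] 48.811186803241426 [613.53989308 -58.80663698 420.77755795]
```

View pics/w2.png

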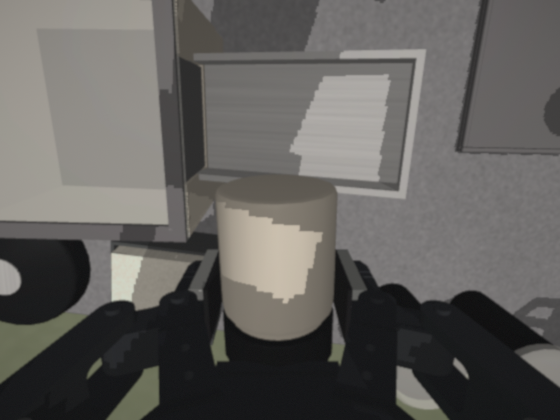

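The wrist view shows the jar firmly held across the jaws. The chute's upper outer corners are at (424,50) and (405,197), and the lid's free edge runs from (178,0) to (187,240).

```bash
python3 - <<'E'
from h import *
import pickle
w=pickle.load(open("w2.pkl","rb"))
E=plane(w,[(424,50),(405,197)],192);print("ends",E.round(1))
v=E[0]-E[1];print("len",np.hypot(*v[:2]),"yaw",np.arctan2(-v[1],-v[0]))
I=plane(w,[(413,60),(398,187)],192);print("inner ends",I.round(1))
L=plane(w,[(178,0),(187,240)],191);v=L[1]-L[0];print("lidedge",L.round(1),"yaw",np.arctan2(v[1],v[0]))
# wall start near box, z 145
S=plane(w,[(195,57),(197,178)],148);print("wall starts",S.round(1))
# jar: base-end rim, left/right sides at base end, z of jar ~ tcp+4
print("jar base L,R",plane(w,[(217,192),(336,192)],291).round(1),"base top",plane(w,[(277,197)],316).round(1), "cap end",plane(w,[(230,330),(332,330)],291).round(1))
E
```

```text
ends [[570.   27.  192. ]
 [665.3  38.3 192. ]]
len 95.96452627298818 yaw 0.11832671964113996
inner ends [[576.6  21.6 192. ]
 [658.8  31.6 192. ]]
lidedge [[ 562.2 -128.2  191. ]
 [ 719.8 -114.1  191. ]] yaw 0.08937586773346871
wall starts [[ 589.1 -126.6  148. ]
 [ 682.4 -119.2  148. ]]
jar base L,R [[651.  -79.2 291. ]
 [644.6 -31.7 291. ]] base top [[642.8 -55.7 316. ]] cap end [[715.7 -67.9 291. ]
 [709.3 -21.5 291. ]]
```

Emit:
drive_tool(targets=[[[-1.5, -0.1, 0], [0, 0, -0.4], 0], [[-3.5, -0.2, 0], [0, 0, -0.8], 0], [[-5, -0.3, -1], [0, 0, -1.2], 0], [[-5.4, -0.3, -3], [0, 0, -1.2], 0], [[-5.4, -0.3, -5], [0, 0, -1.2], 0], [[-5.4, -0.3, -7], [0, 0, -1.2], 0], [[-5.4, -0.3, -8], [0, 0, -1.2], 0], [[-5.4, -0.3, -8.5], [0, 0, -1.2], 0], [[-5.4, -0.3, -8.5], [0, 0, -1.2], 0], [[-5.4, -0.3, -8.5], [0, 0, -1.2], 0]])

```text
clock: 5.3
tool_pos: [633.4, -51.4, 202.9]
tcp_rot: [0.001, -0.057, 0.998, -0.003]
force: [0.6, -0.4, -1.3]
width: 49.3
```

```bash
python3 - <<'E'
from workcell import get_state, read_camera
import pickle,cv2,numpy as np
w=read_camera("wrist");t=read_camera("side");s=get_state();print(s["clock"],s["tool_pos"],s["tcp_rot"],s["force"],s["width"])
pickle.dump((w,t),open("w3.pkl","wb"))
a=w["color"];b=cv2.resize(t["color"][130:270,310:450],(420,420),interpolation=2)
cv2.imwrite("pics/w3.png",cv2.resize(np.hstack([a[:,100:480],b]),None,fx=1,fy=1)[:,:,::-1])
E
```

```text
5.4 [633.66479701 -51.68897696 203.19414886] [ 0.00135994 -0.05675136  0.99838347 -0.00280803] [-0.02918538 -0.00943931 -0.06735088] 48.650482728389875
```

View pics/w3.png

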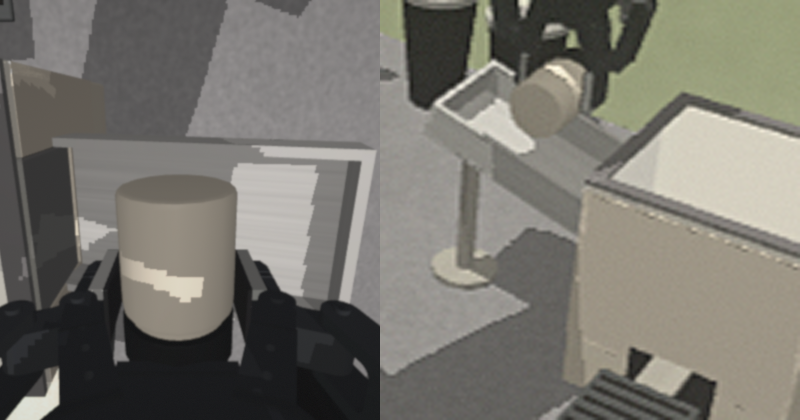

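The wrist view shows the jar over the middle of the chute. Its base rim is at rows 178–200 and the -x wall's top at rows 140–152. The side view shows the same.

```bash
python3 - <<'E'
from h import *
import pickle
w,t=pickle.load(open("w3.pkl","rb"))
print("wall outer top",plane(w,[(277,142)],165),"inner",plane(w,[(277,152)],165))
print("end corner",plane(w,[(476,151)],192),"inner",plane(w,[(462,161)],192))
zc=207
print("base L,R side",plane(w,[(216,190),(337,190)],zc),"bottom rim",plane(w,[(277,177)],zc-25),"top rim",plane(w,[(277,199)],zc+25))
E
```

```text
wall outer top [[578.66441277 -57.95853178 165.        ]] inner [[583.74281941 -57.38077988 165.        ]]
end corner [[569.61189153  27.97891939 192.        ]] inner [[574.5554304   23.16167498 192.        ]]
base L,R side [[595.79420322 -80.5172312  207.        ]
 [590.17968133 -31.99457671 207.        ]] bottom rim [[593.11089094 -56.19064566 182.        ]] top rim [[589.50235198 -56.23540337 232.        ]]
```

Emit:
drive_tool(targets=[[[-0.2, 0, -0.5], [0, 0, 0], 0], [[-0.2, 0, -1], [0, 0, 0], 0], [[-0.2, 0, -1.5], [0, 0, 0], 0], [[-0.2, 0, -2], [0, 0, 0], 0], [[-0.2, 0, -2.5], [0, 0, 0], 0], [[-0.2, 0, -3], [0, 0, 0], 0], [[-0.2, 0, -3.4], [0, 0, 0], 0], [[-0.2, 0, -3.7], [0, 0, 0], 0], [[-0.2, 0, -3.7], [0, 0, 0], 0], [[-0.2, 0, -3.7], [0, 0, 0], 0]])

```text
clock: 6.4
tool_pos: [631.7, -51.7, 166.2]
tcp_rot: [0.001, -0.057, 0.998, -0.003]
force: [0.5, 0.1, -0.8]
width: 49.4
```

No contact. Releasing the jar and going up.

Emit:
drive_tool(targets=[[[0, 0, 0], [0, 0, 0], 0.7], [[0, 0, 0], [0, 0, 0], 1], [[0, 0, 0], [0, 0, 0], 1], [[0, 0, 0], [0, 0, 0], 1], [[0, 0, 1], [0, 0, 0], 1], [[0, 0, 2], [0, 0, 0], 1], [[0, 0, 4], [0, 0, 0], 1], [[0, 0, 6], [0, 0, 0], 1], [[0, 0, 9], [0, 0, 0], 1], [[0, 0, 12], [0, 0, 0], 1]])

```text
clock: 7.4
tool_pos: [631.6, -51.6, 288.2]
tcp_rot: [0.002, -0.057, 0.998, -0.003]
force: [0.0, -0.6, 0.2]
width: 85.5
```

```bash
python3 - <<'E'
from workcell import get_state, read_camera
import pickle,cv2,numpy as np
w=read_camera("wrist");t=read_camera("side");s=get_state();print(s["clock"],s["tool_pos"],s["tcp_rot"],s["force"],s["width"])
a=w["color"];b=cv2.resize(t["color"][130:270,310:450],(420,420),interpolation=2)
cv2.imwrite("pics/w4.png",np.hstack([a[:,50:430],b])[:,:,::-1])
E
```

```text
7.5 [634.91138221 -52.32908038 294.0293412 ] [ 0.00770313 -0.05677646  0.99834681 -0.00455491] [0.80701491 0.34841581 0.48192984] 85.55915687509429
```

View pics/w4.png

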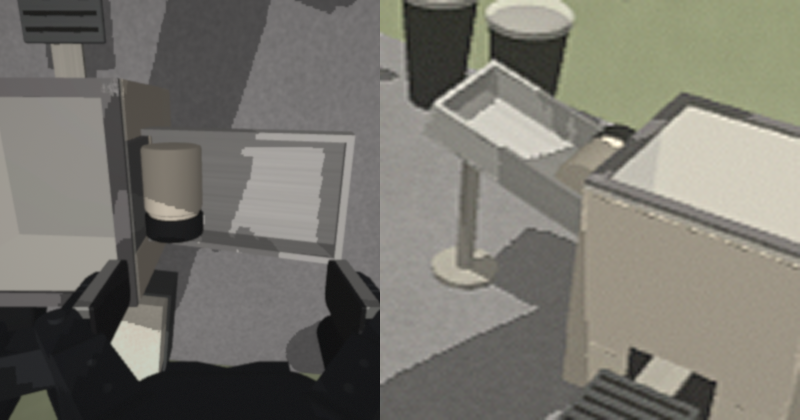

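The jar rolled to the shut flap and lies squarely across the chute, against the flap at (172,190). Next I'll close the fingers and go over the paddle.

Emit:
drive_tool(targets=[[[-2, -2, 0], [0, 0, 0], 0], [[-5, -5, 0], [0, 0, 0], 0], [[-8, -8.5, 0], [0, 0, 0], 0], [[-11, -12, 0], [0, 0, 0], 0], [[-13.5, -15, 0], [0, 0, 0], 0], [[-15, -17, -3], [0, 0, 0], 0], [[-15.6, -17.9, -7], [0, 0, 0], 0], [[-15.6, -17.9, -11], [0, 0, 0], 0], [[-15.6, -17.9, -15], [0, 0, 0], 0], [[-15.6, -17.9, -17.4], [0, 0, 0], 0]])

```text
clock: 8.5
tool_pos: [476.7, -230.1, 116.7]
tcp_rot: [0.006, -0.056, 0.998, -0.003]
force: [0.6, 0.2, -0.4]
width: -0.2
```

```bash
python3 - <<'E'
from workcell import get_state, read_camera
import cv2,numpy as np
t=read_camera("side");p=read_camera("top");s=get_state();print(s["clock"],s["tool_pos"],s["tcp_rot"],s["force"],s["width"])
b=cv2.resize(t["color"][130:290,310:450],(420,480),interpolation=2);a=cv2.resize(p["color"][100:260,340:465],(375,480),interpolation=2)
cv2.imwrite("pics/w5.png",np.hstack([a,b])[:,:,::-1])
E
```

```text
8.6 [ 475.52759258 -229.09700433  115.69997968] [ 0.00382814 -0.05663158  0.99838671 -0.00147922] [-0.14793419  0.95036479  0.00253268] 0.2806956417118372
```

View pics/w5.png

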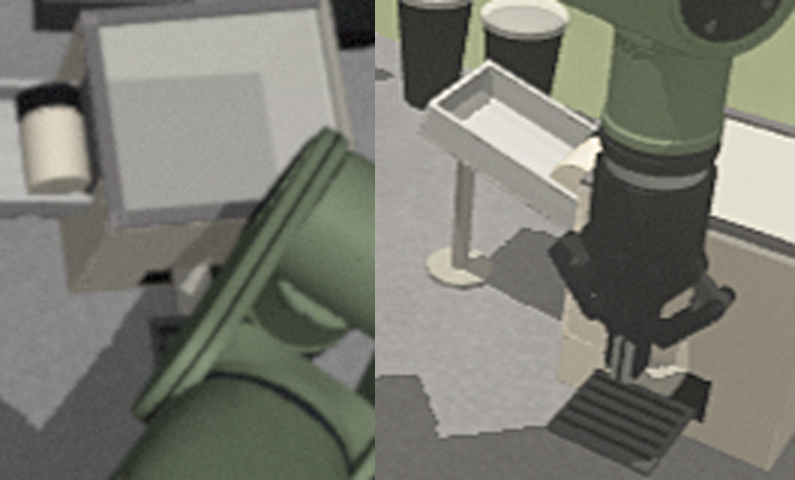

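The jar is still against the flap. The fingers are above the paddle, closed. Pressing now, slightly outboard of the centre.

Emit:
drive_tool(targets=[[[-0.8, -0.2, -1], [0, 0, 0], 0], [[-0.8, -0.2, -2], [0, 0, 0], 0], [[-0.8, -0.2, -3], [0, 0, 0], 0], [[-0.8, -0.2, -3.6], [0, 0, 0], 0], [[-0.8, -0.2, -4], [0, 0, 0], 0], [[-0.8, -0.2, -4.3], [0, 0, 0], 0], [[-0.8, -0.2, -4.6], [0, 0, 0], 0], [[-0.8, -0.2, -4.9], [0, 0, 0], 0], [[-0.8, -0.2, -5.2], [0, 0, 0], 0], [[-0.8, -0.2, -5.4], [0, 0, 0], 0]])

```text
clock: 9.6
tool_pos: [467.8, -231.2, 62.4]
tcp_rot: [0.004, -0.057, 0.998, -0.002]
force: [-1.0, 1.0, 4.5]
width: 0.2
```

Emit:
drive_tool(targets=[[[0, 0, -0.3], [0, 0, 0], 0], [[0, 0, -0.6], [0, 0, 0], 0], [[0, 0, -0.9], [0, 0, 0], 0], [[0, 0, -1.2], [0, 0, 0], 0], [[0, 0, -1.5], [0, 0, 0], 0], [[0, 0, -1.8], [0, 0, 0], 0], [[0, 0, -2.1], [0, 0, 0], 0], [[0, 0, -2.4], [0, 0, 0], 0], [[0, 0, -2.6], [0, 0, 0], 0], [[0, 0, -2.7], [0, 0, 0], 0]])

```text
clock: 10.6
tool_pos: [470.2, -231.8, 37.0]
tcp_rot: [0.006, -0.057, 0.998, -0.003]
force: [0.8, 2.7, 6.0]
width: 0.3
```

```bash
python3 - <<'E'
from workcell import get_state
s=get_state();print(s["clock"],s["tool_pos"],s["force"],s["ft_torque"])
E
```

```text
10.6 [ 470.20910718 -231.83681314   36.96919416] [0.76512869 2.73577536 6.01276164] [ 0.39431665 -0.29995146 -0.02586963]
```

Emit:
drive_tool(targets=[[[0, 0, -0.1], [0, 0, 0], 0], [[0, 0, -0.2], [0, 0, 0], 0], [[0, 0, -0.3], [0, 0, 0], 0], [[0, 0, -0.4], [0, 0, 0], 0], [[0, 0, -0.5], [0, 0, 0], 0], [[0, 0, -0.5], [0, 0, 0], 0], [[0, 0, -0.5], [0, 0, 0], 0], [[0, 0, -0.5], [0, 0, 0], 0], [[0, 0, -0.5], [0, 0, 0], 0], [[0, 0, -0.5], [0, 0, 0], 0]])

```text
clock: 11.6
tool_pos: [470.9, -231.9, 34.9]
tcp_rot: [0.007, -0.057, 0.998, -0.003]
force: [-7.0, 6.1, 21.3]
width: -0.1
```

```bash
python3 - <<'E'
from workcell import get_state, read_camera
import cv2,numpy as np
t=read_camera("side");p=read_camera("top");s=get_state();print(s["clock"],s["tool_pos"],s["tcp_rot"],s["force"],s["width"])
b=cv2.resize(t["color"][110:290,310:480],(425,450),interpolation=2);a=cv2.resize(p["color"][80:260,320:465],(362,450),interpolation=2)
cv2.imwrite("pics/w6.png",np.hstack([a,b])[:,:,::-1])
E
```

```text
11.7 [ 470.92223996 -231.88148469   34.92467962] [ 0.00663415 -0.05686665  0.99835641 -0.00258019] [-7.50594201  6.03442394 20.85547886] -0.1468254750762953
```

View pics/w6.png

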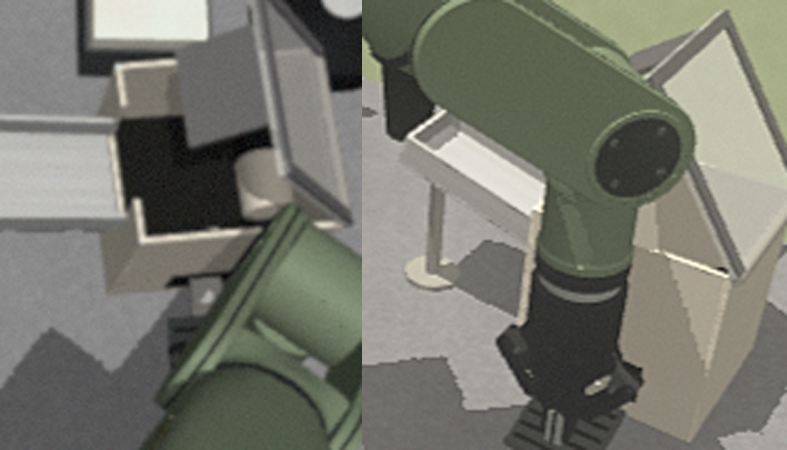

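The lid is fully up, the paddle is at its stop (21 N), and the jar is inside the box at (262,185) in the left crop. I'll hold for a second, then ease up.

Emit:
drive_tool(targets=[[[0, 0, -0.2], [0, 0, 0], 0], [[0, 0, -0.2], [0, 0, 0], 0], [[0, 0, -0.2], [0, 0, 0], 0], [[0, 0, -0.2], [0, 0, 0], 0], [[0, 0, -0.2], [0, 0, 0], 0], [[0, 0, -0.2], [0, 0, 0], 0], [[0, 0, -0.2], [0, 0, 0], 0], [[0, 0, -0.2], [0, 0, 0], 0], [[0, 0, -0.2], [0, 0, 0], 0], [[0, 0, -0.2], [0, 0, 0], 0]])

```text
clock: 12.7
tool_pos: [470.9, -231.8, 35.0]
tcp_rot: [0.006, -0.057, 0.998, -0.002]
force: [-7.1, 4.5, 15.8]
width: -0.4
```

Emit:
drive_tool(targets=[[[0, 0, 0], [0, 0, 0], 0], [[0, 0, 0.15], [0, 0, 0], 0], [[0, 0, 0.3], [0, 0, 0], 0], [[0, 0, 0.5], [0, 0, 0], 0], [[0, 0, 0.7], [0, 0, 0], 0], [[0, 0, 0.9], [0, 0, 0], 0], [[0, 0, 1.1], [0, 0, 0], 0], [[0, 0, 1.3], [0, 0, 0], 0], [[0, 0, 1.5], [0, 0, 0], 0], [[0, 0, 1.7], [0, 0, 0], 0]])

```text
clock: 13.7
tool_pos: [469.9, -231.9, 51.9]
tcp_rot: [0.005, -0.057, 0.998, -0.002]
force: [-5.1, -0.3, 5.6]
width: 0.3
```

Emit:
drive_tool(targets=[[[0, 0, 0.2], [0, 0, 0], 0], [[0, 0, 0.4], [0, 0, 0], 0], [[0, 0, 0.6], [0, 0, 0], 0], [[0, 0, 0.8], [0, 0, 0], 0], [[0, 0, 1.0], [0, 0, 0], 0], [[0, 0, 1.15], [0, 0, 0], 0], [[0, 0, 1.3], [0, 0, 0], 0], [[0, 0, 1.45], [0, 0, 0], 0], [[0, 0, 1.6], [0, 0, 0], 0], [[0, 0, 1.75], [0, 0, 0], 0]])

```text
clock: 14.7
tool_pos: [469.8, -232.0, 69.6]
tcp_rot: [0.005, -0.057, 0.998, -0.002]
force: [-4.2, 0.0, 4.7]
width: -0.3
```

Emit:
drive_tool(targets=[[[0, 0, 0.15], [0, 0, 0], 0], [[0, 0, 0.3], [0, 0, 0], 0], [[0, 0, 0.45], [0, 0, 0], 0], [[0, 0, 0.6], [0, 0, 0], 0], [[0, 0, 0.75], [0, 0, 0], 0], [[0, 0, 0.9], [0, 0, 0], 0], [[0, 0, 1.05], [0, 0, 0], 0], [[0, 0, 1.2], [0, 0, 0], 0], [[0, 0, 1.35], [0, 0, 0], 0], [[0, 0, 1.5], [0, 0, 0], 0]])

```text
clock: 15.7
tool_pos: [469.8, -232.1, 84.7]
tcp_rot: [0.005, -0.057, 0.998, -0.002]
force: [-0.7, 0.8, -0.1]
width: -0.3
```

Off the paddle. I'll lift clear, away from the box, and check.

Emit:
drive_tool(targets=[[[0, 0, 2], [0, 0, 0], 0], [[0, 0, 5], [0, 0, 0], 0], [[-1, 1, 9], [0, 0, 0], 0], [[-2, 4, 13], [0, 0, 0], 0], [[-3, 8, 16], [0, 0, 0], 0], [[-4, 12, 18], [0, 0, 0], 0], [[-4, 16, 18], [0, 0, 0], 0], [[-4, 19, 18], [0, 0, 0], 0], [[-4, 20, 18], [0, 0, 0], 0], [[-4, 20, 18], [0, 0, 0], 0]])

```text
clock: 16.7
tool_pos: [429.7, -31.2, 264.7]
tcp_rot: [0.005, -0.059, 0.998, -0.003]
force: [0.4, -0.5, -0.1]
width: -0.0
```

```bash
python3 - <<'E'
from workcell import get_state, read_camera
import cv2,numpy as np
t=read_camera("side");p=read_camera("top");s=get_state();print(s["clock"],s["tool_pos"],s["force"])
b=cv2.resize(t["color"],(400,300),interpolation=3);a=cv2.resize(p["color"][80:290,120:470],(800,480)[:2] if 0 else (400,240),interpolation=2)
c=cv2.resize(p["color"][80:260,340:480],(233,300),interpolation=2);d=cv2.resize(t["color"][140:290,350:500],(300,300),interpolation=2)
top=np.hstack([b,np.pad(a,((0,60),(0,0),(0,0)))]);bot=np.hstack([c,d,np.zeros((300,267,3),np.uint8)])
cv2.imwrite("pics/w7.png",np.vstack([top,bot])[:,:,::-1])
E
```

```text
16.8 [429.95058483 -32.79488547 264.57596111] [-0.23186094 -0.29801949  0.45469971]
```

View pics/w7.png

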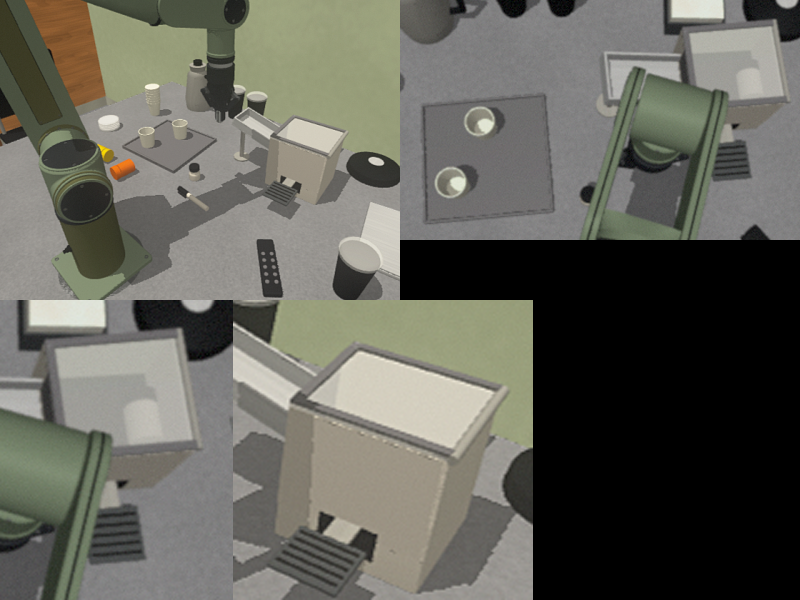

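The lid is shut, the jar shows through it inside the box at (143,425), the paddle is back up, and both cups are standing. Handing in.

```bash
python3 -c "
from workcell import sign_off
print(sign_off())"
```

```text
the job is handed in; nothing more can be done
None
```

The job is done and handed in at about 17 s of the 58 s allowed. I laid the white jar crosswise in the chute, where it rolled down and stopped squarely against the shut flap. I then pressed the paddle to its stop and held it there until the camera showed the jar inside. After that I eased the paddle up over roughly 2.5 s.

- **Final pictures:** the lid is shut, the jar lies inside, the paddle is back at rest, both cups are standing and the robot is clear. "Shut" is judged by eye from the top and side views; I did not measure the lid angle.
- **Forces:** the highest wrist reading was about 23 N, while pressing the paddle against its stop. I read forces only between moves, so brief peaks were not seen.
- **Lid speed:** not measured directly. From the tool's travel, the lid closed at about 0.4–0.5 rad/s.
- **Disagreement between views:** my estimates of the chute's position differed by up to about 10 mm. I used the wrist camera's close-up, and the jar went in without touching the chute walls.

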